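Unpin the log carriage and slide it to the end stop

TASK

The log carriage of the saw jig is locked to its bed by a spring pin with a dark T handle. Pull the pin up, turn it a quarter turn so that its cross pin settles in the rest notch and the pin stays out by itself, and let go of it. Then slide the carriage along the bed right up to the dark end stop, leaving the pin parked out, and let go.

Things in the scene. Friction and masses are not known exactly. Their poses are not given: they have to be found in the camera images.
- pin_grip (a point): Centre of the spring pin's dark steel T handle: a bar 44 mm long (y axis), 12 thick (x axis, grip across this), 28 tall (z up), 99 mm above the table when home. On the rod 44 mm below this point is a steel cross pin, 40 mm long, 10 thick, square to the bar. It rides on the carriage. A quarter turn either way (stops at 109 deg) at 17-20 mm lift, then lowering, parks it. Not the round knobs.
- pin_lift (a joint): Rise of the pin in m: 0 home, locked (its end 7 mm deep in the bed), cross pin in the deep slot of a 28 mm square collar whose top is 34 mm below the handle centre; 0.015 cross pin clears the collar; 0.012 parked in the shallower rest notch, square to the slot, which centres it from within about 8 deg; 0.022 upper stop. The spring pulls down with 6 N at home, 12 N at 20 mm.
- post_grip (a point): Point on the upright round wooden push post of the carriage, 20 mm below its top and 92 mm above the table; diameter 22 mm, 52 mm of post below this point. It stands 115 mm from the pin along the bed, away from the end stop. Its y axis is the way the carriage slides, towards the end stop. Grip the post or push it.
- carriage (a joint): Travel of the carriage in m: 0 locked at the start, 0.13 against the dark end stop. Once free it slides with about 4 N of friction and stays where it is left. Its plywood deck is 190 x 200 mm, top 40 mm above the table; its log lies along the bed, centre line 105 mm from the pin on the far side, top 111 mm above the table.

How it is judged:
On the way:
1. the pin is parked out in its rest notch by itself, the gripper clear of its handle, with the carriage not yet moved (value of joint pin_lift between 0.009 and 0.0145 m and value of joint carriage below 0.02 m and distance between the grasp point and pin_grip above 0.035 m), for 0.2 s.
At the end, for the whole second after the job is handed in: The carriage is at rest within 12 mm of the end stop, and the spring pin is still parked out in its rest notch (9 to 14.5 mm above home) (value of joint carriage above 0.118 m and velocity of joint carriage between -0.01 and 0.01 m/s and value of joint pin_lift between 0.009 and 0.0145 m); the robot touches nothing.
It also fails if it takes over 54 s, if anything falls off the work surface, if the arm or the gripper's body presses on something with over 40 N, if the wrist force passes 120 N, or if a joint passes its speed limit or range.

ROBOT

A 7-joint arm with a two-finger parallel gripper is mounted at the origin on the work surface. World frame = base frame: x ahead of the robot, y to its left, z up, the work surface at z = 0. Lengths are in m, angles in rad, forces in N, time in s.
With the tool pointing down it reaches from about 0.4 to 0.85 m from the base axis. Payload 10.4 kg.
Tool frame: the origin (TCP) lies at the very end of the fingers, on their centre line; the grasp point (between the pads) lies r.grasp_offset behind it (r.grasp_offset is the distance from the TCP to the grasp point, in m); z points along the fingers, y is the direction in which the jaws open and shut (so a half turn about z gives the same grasp; the last joint's range is limited). The gripper opens to 87 mm and grips with 3 to 60 N. Pads are 19 mm wide; open, the fingers measure 117 mm over their backs; the gripper's body (75 mm by 190 mm) begins 51 mm behind the grasp point.
Start: joints at [-1.131, 0.332, -0.065, 1.46, 0.022, 1.35, -0.088], TCP at [0.279, 0.559, 0.223] pointing down, gripper open.
Joint ranges: [-2.6, 2.6], [-0.5, 2.12], [-1.47, 1.34], [0.16, 2.42], [-1.27, 4.41], [0.06, 2.06], [-2.6, 2.6]. Speed limits (rad/s): [2.22, 2.22, 2.79, 2.79, 3.14, 3.14, 3.14].

INTERFACE

Orientations are given as a unit quaternion [x, y, z, w].
In Python, from bench import read_state, cams, job, r gives the robot as it stands. The module is installed in compiled form; this text tells all that it offers.
- The arm moves only by the tool arm_command, never from a script. Its argument "increments" is a list of rows, each an object of numbers: "gripper": the opening in per cent of the stroke, from 0 (shut) to 100 (fully open); "dx", "dy", "dz": the shift along the tool's x, y, z in m; "spin": the turn about the tool's z in degrees. In form: [{"gripper": .., "dx": .., "dy": .., "dz": .., "spin": ..}, ...]. A call has exactly 8 rows; each row shifts and turns the commanded pose from where the row before left it, along the tool's axes as they then stand; what a row does not reach is not made up. A row lasts 1/8 s, in which the tool goes at most 62.5 mm and 10.7 degrees, less where a joint would pass 70% of its speed; a pose out of reach is approached as far as the arm can. A call with a gripper value outside its range is refused whole. The fingers move at their own pace and stop on an object; "grip_force" is the grip in N (left out, the last holds). Time passes only in rows, so rows that do not move let the fingers close, or fill a call up. It gives the time, the measured TCP pose, the force and the opening at its end, in the units of the state.
- read_state(): the state, without advancing time (a new reading comes with each control period).
- cams.camera(name): name is "scene" or "side" or "wrist"; returns the picture (420x560x3 uint8, red, green, blue); there is no depth.
- cams.camera_info(name): a dict with "K" (3x3 intrinsics, pixels), "rvec" (rotation vector, rad) and "tvec" (3), from world to camera coordinates, as OpenCV has them. Camera axes: x right, y down, z forward; pixel columns grow to the right and rows downward; lengths in m; the calibration is good to about 2 mm. A picture is of the moment at which its call begins: read the wrist's pose just before it. camera_info takes no time and is no camera call; for the wrist camera it gives the pose at the moment of the call.
- job.close_job(): hands the job in, once; it reports no verdict.
The state is a dict: "time": time; "joint_positions": joint angles; "joint_vel": joint speeds; "joint_torque": joint torques, N m; "ee_pos": TCP position; "eef_rot": TCP orientation; "ft_force": force on the tool from outside, world axes, zero at the start; "torque": the same for the moment, N m; "width": finger opening in m.
Only numpy, scipy, OpenCV 4.12 (cv2) and the standard library are available. Lean on these libraries where they do the work, as an engineer would, in place of code of your own. Each camera call takes 0.05 s, during which the arm holds its last target.

## Working session

There is one attempt and no reset: what is moved stays moved. The work goes in short steps, Python scripts to look and compute and a tool call to move; the robot and the scene stay as the last step left them, time stands still between calls to the robot, and variables do not carry over. Pictures are saved under pics/ and viewed, and the job is handed in when it is done.

Besides the shell and the picture viewer there is one more tool, called in YAML: its name, and indented under it one key for each argument. arm_command: Moves the arm, as the interface text tells. Its arguments: {"type":"object","properties":{"increments":{"type":"array","items":{"type":"object","properties":{"gripper":{"type":"number"},"dx":{"type":"number"},"dy":{"type":"number"},"dz":{"type":"number"},"spin":{"type":"number"}}}},"grip_force":{"type":"number"}},"required":["increments"]}

```bash
mkdir -p pics
python3 - <<'E'
from bench import read_state, cams, job, r
import cv2
print(read_state()); print(r.grasp_offset)
for n in ["scene","side","wrist"]:
    i=cams.camera_info(n); print(n,i)
    cv2.imwrite(f"pics/{n}0.png",cams.camera(n)[:,:,::-1])
E
```

```text
{'time': 0.0, 'joint_positions': array([-1.13062921,  0.33286496, -0.06463541,  1.46092674,  0.02163352,
        1.34989322, -0.08852417]), 'joint_vel': array([ 4.75337011e-04,  3.91286543e-05, -2.95461826e-03, -2.69349874e-04,
       -7.13632625e-05,  7.55365867e-04, -1.12692541e-04]), 'joint_torque': array([ 8.76369832e-04, -6.23266697e+01,  2.52487266e-02, -3.89883327e+01,
       -6.12802966e-02,  3.97888420e-02,  1.32743426e-04]), 'ee_pos': array([0.27889788, 0.55890084, 0.22176506]), 'eef_rot': array([ 2.29352201e-01,  9.73343249e-01, -6.90946475e-04, -1.02194743e-04]), 'ft_force': array([-0.10753093,  0.045287  , -0.67594508]), 'torque': array([-0.01451749,  0.01303859,  0.04758503]), 'width': 0.08708547648742532}
0.0187
scene {'K': array([[469.55233067,   0.        , 279.58763307],
       [  0.        , 469.55233067, 210.77795255],
       [  0.        ,   0.        ,   1.        ]]), 'rvec': array([ 1.24510069,  2.15183764, -1.05047339]), 'tvec': array([ 0.32676246, -0.21376685,  1.0769274 ])}
side {'K': array([[429.69765315,   0.        , 280.68739971],
       [  0.        , 429.69765315, 201.69073577],
       [  0.        ,   0.        ,   1.        ]]), 'rvec': array([ 0.20740261, -2.86902239,  1.1046301 ]), 'tvec': array([0.53730893, 0.1538027 , 0.65382156])}
wrist {'K': array([[377.69441085,   0.        , 279.30973871],
       [  0.        , 377.69441085, 212.69984347],
       [  0.        ,   0.        ,   1.        ]]), 'rvec': array([-2.47111603, -1.52807781, -0.20434326]), 'tvec': array([-0.62385361, -0.03240598,  0.39263497])}
```

View pics/scene0.png

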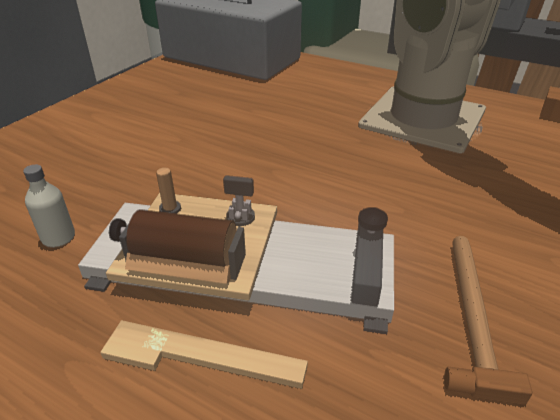

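View pics/side0.png

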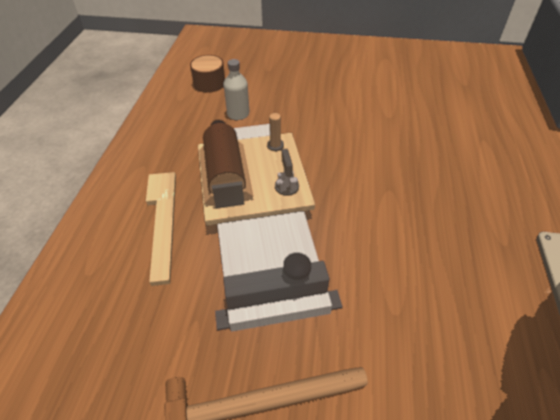

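View pics/wrist0.png

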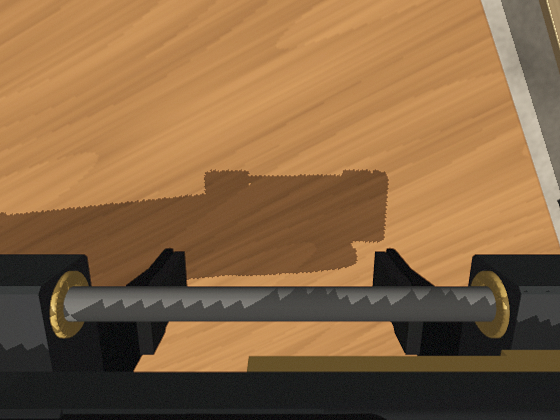

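The scene view shows the T handle at about (239,187), the post top at (165,172) and the end stop at (370,260). In the side view the handle is at about (287,162), the post top at (275,117) and the stop at (275,283). I'll zoom in for accurate pixels.

Run:
```python
import cv2,numpy as np
a=cv2.imread("pics/scene0.png")[155:235,145:275]; b=cv2.imread("pics/side0.png")[100:205,255:325]
a=cv2.resize(a,None,fx=5,fy=5,interpolation=cv2.INTER_CUBIC);b=cv2.resize(b,None,fx=5,fy=5,interpolation=cv2.INTER_CUBIC)
cv2.imwrite("pics/za.png",a);cv2.imwrite("pics/zb.png",b)
```

```text
(no output)
```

View pics/za.png

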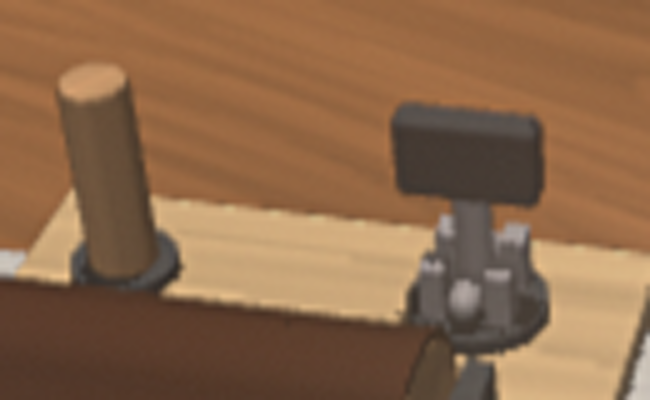

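View pics/zb.png

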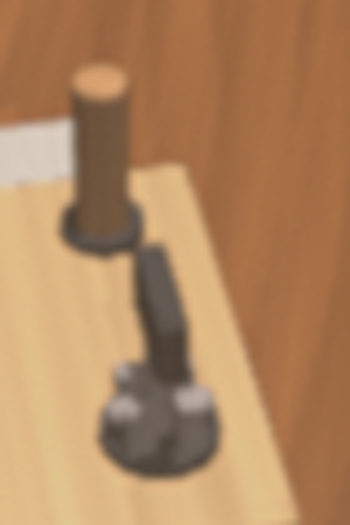

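```bash
cat > h.py <<'E'
import numpy as np,cv2
def P(i):
    R=cv2.Rodrigues(i['rvec'])[0]; return i['K']@np.c_[R,i['tvec']]
def tri(i1,p1,i2,p2):
    X=cv2.triangulatePoints(P(i1),P(i2),np.array(p1,float),np.array(p2,float))[:,0];X=X[:3]/X[3]
    e=[np.linalg.norm((lambda q:q[:2]/q[2])(P(i)@np.r_[X,1])-p) for i,p in((i1,p1),(i2,p2))]
    return X,e
def ray(i,p,z):
    R=cv2.Rodrigues(i['rvec'])[0];c=-R.T@i['tvec'];d=R.T@np.linalg.inv(i['K'])@[p[0],p[1],1]
    return c+d*(z-c[2])/d[2]
E
python3 - <<'E'
from bench import cams,read_state
from h import *
S=cams.camera_info("scene");D=cams.camera_info("side")
f=lambda x,y:(145+x/5-.4,155+y/5-.4); g=lambda x,y:(255+x/5-.4,100+y/5-.4)
for n,a,b in(("handle",f(468,152),g(162,313)),("post top",f(95,82),g(100,82)),("postbase",f(125,272),g(102,235)),
  ):print(n,*tri(S,a,D,b))
# bar direction: front top corners of scene at z=.113
A=ray(S,f(397,110),.113);B=ray(S,f(543,124),.113);print(A,B,np.degrees(np.arctan2(*(B-A)[1::-1])),np.linalg.norm(B-A))
# side top face ends
A=ray(D,g(150,247),.113);B=ray(D,g(174,322),.113);print(A,B,np.degrees(np.arctan2(*(B-A)[1::-1])),np.linalg.norm(B-A))
print(read_state()['time'])
E
```

```text
handle [ 0.55115696 -0.13046219  0.09966177] [np.float64(0.3254929641158567), np.float64(0.33915276130240624)]
post top [ 0.58916028 -0.23796844  0.11118748] [np.float64(0.6224638295166984), np.float64(0.6018727719974539)]
postbase [ 0.58965482 -0.23890355  0.03843378] [np.float64(0.06705031482368533), np.float64(0.0645473535664812)]
[ 0.55971749 -0.14836047  0.113     ] [ 0.54467164 -0.10762757  0.113     ] 110.27314298848343 0.043422884846015204
[ 0.55772447 -0.14889902  0.113     ] [ 0.54472574 -0.11317761  0.113     ] 109.9960369166151 0.03801297368007847
0.15
```

The two views agree. The handle is at (0.551, -0.130, 0.0995), and the bar and bed lie along a heading of about 109.7°. I'll spin the tool 44° and move over the pin.

arm_command:
  increments:
    - {"gripper": 100,"spin": 10}
    - {"gripper": 100,"spin": 10}
    - {"gripper": 100,"spin": 10}
    - {"gripper": 100,"spin": 10}
    - {"gripper": 100,"spin": 4}
    - {"gripper": 100,"dx": -0.03}
    - {"gripper": 100,"dx": -0.05}
    - {"gripper": 100,"dx": -0.05}

```text
validation failed for argument at $.in...
```

arm_command:
  increments:
    - {"gripper": 100,"dx": -0.06}
    - {"gripper": 100,"dx": -0.06}
    - {"gripper": 100,"dx": -0.06}
    - {"gripper": 100,"dx": -0.06}
    - {"gripper": 100,"dx": -0.06}
    - {"gripper": 100,"dx": -0.06}
    - {"gripper": 100,"dx": -0.06}
    - {"gripper": 100,"dx": -0.06}

```text
validation failed for argument at $.in...
```

All keys seem to be needed in every row.

arm_command:
  increments:
    - {"gripper": 100,"dx": 0,"dy": 0,"dz": 0,"spin": 10}
    - {"gripper": 100,"dx": 0,"dy": 0,"dz": 0,"spin": 10}
    - {"gripper": 100,"dx": 0,"dy": 0,"dz": 0,"spin": 10}
    - {"gripper": 100,"dx": 0,"dy": 0,"dz": 0,"spin": 10}
    - {"gripper": 100,"dx": 0,"dy": 0,"dz": 0,"spin": 4}
    - {"gripper": 100,"dx": -0.03,"dy": 0,"dz": 0,"spin": 0}
    - {"gripper": 100,"dx": -0.05,"dy": 0,"dz": 0,"spin": 0}
    - {"gripper": 100,"dx": -0.05,"dy": 0,"dz": 0,"spin": 0}

```text
time: 1.15
ee_pos: [0.3227, 0.4352, 0.2222]
eef_rot: [0.577, 0.817, -0.0, 0.0]
ft_force: [0.6, -0.2, 0.3]
width: 0.0869
```

arm_command:
  increments:
    - {"gripper": 100,"dx": -0.06,"dy": 0,"dz": 0,"spin": 0}
    - {"gripper": 100,"dx": -0.06,"dy": 0,"dz": 0,"spin": 0}
    - {"gripper": 100,"dx": -0.06,"dy": 0,"dz": 0,"spin": 0}
    - {"gripper": 100,"dx": -0.06,"dy": 0,"dz": 0,"spin": 0}
    - {"gripper": 100,"dx": -0.06,"dy": 0,"dz": 0,"spin": 0}
    - {"gripper": 100,"dx": -0.06,"dy": 0,"dz": 0,"spin": 0}
    - {"gripper": 100,"dx": -0.06,"dy": 0,"dz": 0,"spin": 0}
    - {"gripper": 100,"dx": -0.04,"dy": 0,"dz": 0,"spin": 0}

```text
time: 2.15
ee_pos: [0.4761, 0.0001, 0.2226]
eef_rot: [0.578, 0.816, 0.0, 0.0]
ft_force: [-0.3, 0.5, 0.6]
width: 0.087
```

Run:
```python
from bench import cams,read_state
import cv2,pickle
s=read_state();i=cams.camera_info("wrist")
cv2.imwrite("pics/w1.png",cams.camera("wrist")[:,:,::-1]);pickle.dump(i,open("w1.pkl","wb"))
print(s['ee_pos'],s['eef_rot'],s['joint_positions'],s['time'])
```

```text
[4.76125461e-01 1.23151713e-04 2.22646763e-01] [5.78264447e-01 8.15849364e-01 1.48715041e-04 1.45817353e-04] [-0.64488901 -0.02502318  0.54678418  1.86457396  0.01347447  1.29800304
  0.23572771] 2.15
```

View pics/w1.png

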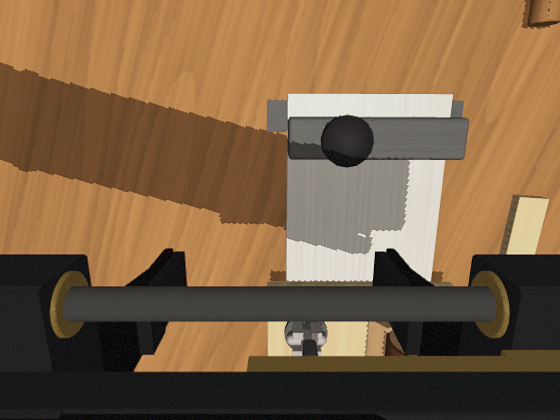

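The wrist view shows the stop at (378,138), with the bed running vertically in the image, so the heading is right. The handle at (310,345) is partly hidden. I'll move past the pin so the camera, which looks towards tool +x, can see it.

arm_command:
  increments:
    - {"gripper": 100,"dx": -0.05,"dy": 0.007,"dz": 0,"spin": 0}
    - {"gripper": 100,"dx": -0.06,"dy": 0.01,"dz": 0,"spin": 0}
    - {"gripper": 100,"dx": -0.06,"dy": 0.01,"dz": 0,"spin": 0}
    - {"gripper": 100,"dx": -0.05,"dy": 0,"dz": 0,"spin": 0}
    - {"gripper": 100,"dx": -0.03,"dy": 0,"dz": 0,"spin": 0}
    - {"gripper": 100,"dx": 0,"dy": 0,"dz": 0,"spin": 0}
    - {"gripper": 100,"dx": 0,"dy": 0,"dz": 0,"spin": 0}
    - {"gripper": 100,"dx": 0,"dy": 0,"dz": 0,"spin": 0}

```text
time: 3.2
ee_pos: [0.5848, -0.222, 0.2226]
eef_rot: [0.576, 0.817, 0.0, -0.0]
ft_force: [0.4, 0.3, 0.2]
width: 0.0872
```

Run:
```python
from bench import cams,read_state
import cv2,pickle
s=read_state();i=cams.camera_info("wrist")
cv2.imwrite("pics/w2.png",cams.camera("wrist")[:,:,::-1]);pickle.dump(i,open("w2.pkl","wb"))
print(s['ee_pos'],s['eef_rot'],s['joint_positions'],s['time'])
```

```text
[ 0.58482334 -0.22201876  0.22259559] [ 5.76480030e-01  8.17111070e-01  4.88246949e-04 -1.89014801e-04] [-0.26474092  0.39415058  0.7365195   1.49336754 -0.26817179  1.35720813
  0.83247721] 3.2
```

View pics/w2.png

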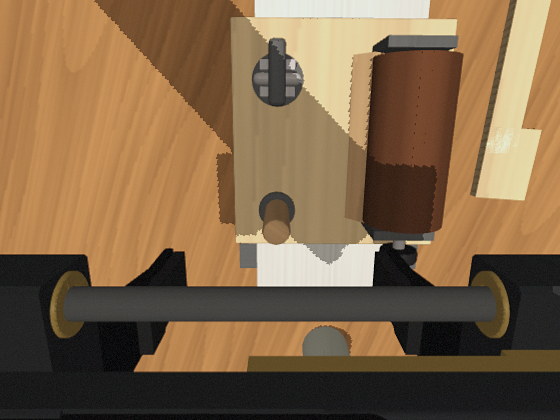

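The handle runs from about (278,40) to (277,105) and the post top is at (277,232). I'll refine these with a zoom.

Run:
```python
import cv2
a=cv2.imread("pics/w2.png")[25:115,235:325]
cv2.imwrite("pics/zw2.png",cv2.resize(a,None,fx=6,fy=6,interpolation=cv2.INTER_CUBIC))
```

```text
(no output)
```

View pics/zw2.png

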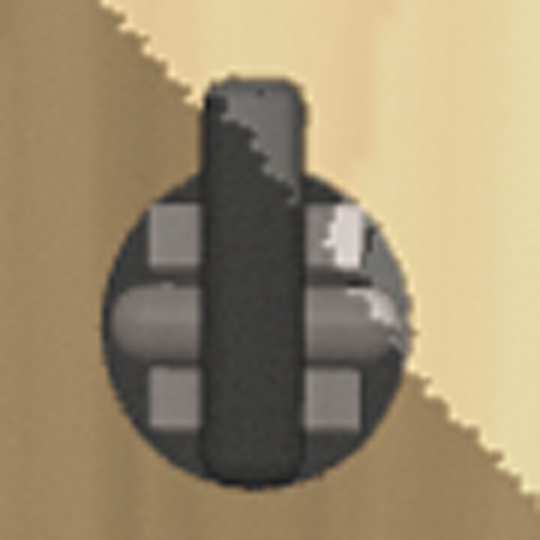

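Run:
```python
from bench import cams
from h import *
import pickle
W=pickle.load(open("w2.pkl","rb"));S=cams.camera_info("scene");D=cams.camera_info("side")
k=lambda x,y:(235+x/6-.42,25+y/6-.42)
f=lambda x,y:(145+x/5-.4,155+y/5-.4); g=lambda x,y:(255+x/5-.4,100+y/5-.4)
for p in ((253,78),(253,480)): print(ray(W,k(*p),.113))
# cross pin centre z=.055, collar
print("cross",ray(W,k(257,324),.0555), "post",ray(W,(276.5,232),.112))
t=tri(W,k(253,275),S,f(470,113));print(t)
print(tri(W,(276.5,232),S,f(95,82)),tri(W,(276.5,232),D,g(100,82)))
R=cv2.Rodrigues(W['rvec'])[0];print("campos",-R.T@W['tvec'],R)
```

```text
[ 0.5433296 -0.111373   0.113    ]
[ 0.55764776 -0.15190551  0.113     ]
cross [ 0.55075082 -0.13166302  0.0555    ] post [ 0.5886998  -0.24039238  0.112     ]
(array([ 0.54970245, -0.13020082,  0.11209201]), [np.float64(1.0549189911185861), np.float64(0.3392425873203197)])
(array([ 0.5881001 , -0.23991152,  0.10922101]), [np.float64(1.9978105865924396), np.float64(0.6475494589289795)]) (array([ 0.5891948 , -0.24087035,  0.11036705]), [np.float64(0.42332701431620956), np.float64(0.13639482294403857)])
campos [ 0.56009303 -0.15434185  0.3869691 ] [[ 0.94229915  0.33477025  0.0010911 ]
 [ 0.32259789 -0.90889815  0.26426267]
 [ 0.08945898 -0.2486625  -0.96445013]]
```

arm_command:
  increments:
    - {"gripper": 100,"dx": 0.04,"dy": -0.001,"dz": 0,"spin": 0}
    - {"gripper": 100,"dx": 0.04,"dy": -0.001,"dz": 0,"spin": 0}
    - {"gripper": 100,"dx": 0.017,"dy": 0,"dz": 0,"spin": 0}
    - {"gripper": 100,"dx": 0,"dy": 0,"dz": 0.02,"spin": 0}
    - {"gripper": 100,"dx": 0,"dy": 0,"dz": 0.03,"spin": 0}
    - {"gripper": 100,"dx": 0,"dy": 0,"dz": 0.03,"spin": 0}
    - {"gripper": 100,"dx": 0,"dy": 0,"dz": 0.01,"spin": 0}
    - {"gripper": 100,"dx": 0,"dy": 0,"dz": 0,"spin": 0}

```text
time: 4.25
ee_pos: [0.5504, -0.1324, 0.1327]
eef_rot: [0.577, 0.817, -0.0, -0.0]
ft_force: [0.2, 0.4, -0.3]
width: 0.0871
```

Run:
```python
from bench import read_state
s=read_state();print(s['ee_pos'],s['eef_rot'],s['joint_positions'],s['ft_force'],s['time'])
```

```text
[ 0.55037709 -0.13243947  0.13273812] [ 5.77048646e-01  8.16709759e-01 -2.39445220e-06 -1.70990216e-04] [-0.4336339   0.31828063  0.70503444  1.76502524 -0.2251348   1.14080658
  0.68190495] [ 0.18467272  0.43075126 -0.3012793 ] 4.25
```

arm_command:
  increments:
    - {"gripper": 100,"dx": 0.001,"dy": 0,"dz": 0.015,"spin": 0}
    - {"gripper": 100,"dx": 0,"dy": 0,"dz": 0.02,"spin": 0}
    - {"gripper": 100,"dx": 0,"dy": 0,"dz": 0.015,"spin": 0}
    - {"gripper": 100,"dx": 0,"dy": 0,"dz": 0,"spin": 0}
    - {"gripper": 60,"dx": 0,"dy": 0,"dz": 0,"spin": 0}
    - {"gripper": 30,"dx": 0,"dy": 0,"dz": 0,"spin": 0}
    - {"gripper": 0,"dx": 0,"dy": 0,"dz": 0,"spin": 0}
    - {"gripper": 0,"dx": 0,"dy": 0,"dz": 0,"spin": 0}
  grip_force: 40

```text
time: 5.25
ee_pos: [0.5502, -0.1319, 0.0827]
eef_rot: [0.577, 0.817, 0.0, 0.0]
ft_force: [0.2, -0.0, 0.2]
width: 0.0553
```

arm_command:
  increments:
    - {"gripper": 0,"dx": 0,"dy": 0,"dz": 0,"spin": 0}
    - {"gripper": 0,"dx": 0,"dy": 0,"dz": 0,"spin": 0}
    - {"gripper": 0,"dx": 0,"dy": 0,"dz": 0,"spin": 0}
    - {"gripper": 0,"dx": 0,"dy": 0,"dz": 0,"spin": 0}
    - {"gripper": 0,"dx": 0,"dy": 0,"dz": 0,"spin": 0}
    - {"gripper": 0,"dx": 0,"dy": 0,"dz": 0,"spin": 0}
    - {"gripper": 0,"dx": 0,"dy": 0,"dz": 0,"spin": 0}
    - {"gripper": 0,"dx": 0,"dy": 0,"dz": 0,"spin": 0}
  grip_force: 40

```text
time: 6.25
ee_pos: [0.5505, -0.1317, 0.0826]
eef_rot: [0.577, 0.817, 0.0, 0.0]
ft_force: [4.9, 1.6, -2.8]
width: 0.0113
```

Run:
```python
from bench import read_state,cams
import cv2
s=read_state();print(s['ee_pos'],s['eef_rot'],s['ft_force'],s['torque'],s['width'],s['time'])
cv2.imwrite("pics/s3.png",cams.camera("scene")[100:300,100:340,::-1].repeat(2,0).repeat(2,1))
```

```text
[ 0.55054589 -0.13165995  0.08260041] [5.77161703e-01 8.16629750e-01 3.35251508e-04 3.27370199e-04] [ 4.91108618  1.55160574 -2.84923722] [ 0.18848162 -1.20317804 -0.00261945] 0.011320323596644633 6.25
```

View pics/s3.png

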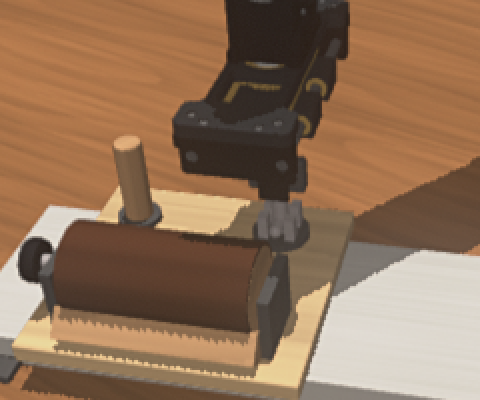

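The handle is gripped with the opening at 11.3 mm. The side force of 5 N points along tool +y, so I'll relieve it slightly and lift 18.5 mm.

arm_command:
  increments:
    - {"gripper": 0,"dx": 0,"dy": 0.0005,"dz": 0,"spin": 0}
    - {"gripper": 0,"dx": 0,"dy": 0,"dz": -0.003,"spin": 0}
    - {"gripper": 0,"dx": 0,"dy": 0,"dz": -0.004,"spin": 0}
    - {"gripper": 0,"dx": 0,"dy": 0,"dz": -0.004,"spin": 0}
    - {"gripper": 0,"dx": 0,"dy": 0,"dz": -0.004,"spin": 0}
    - {"gripper": 0,"dx": 0,"dy": 0,"dz": -0.0035,"spin": 0}
    - {"gripper": 0,"dx": 0,"dy": 0,"dz": 0,"spin": 0}
    - {"gripper": 0,"dx": 0,"dy": 0,"dz": 0,"spin": 0}
  grip_force: 45

```text
time: 7.3
ee_pos: [0.5504, -0.1316, 0.1002]
eef_rot: [0.577, 0.817, -0.0, -0.0]
ft_force: [7.8, -0.5, -12.9]
width: 0.0115
```

Run:
```python
from bench import read_state,cams
import cv2
s=read_state();print(s['ee_pos'],s['eef_rot'],s['ft_force'],s['torque'],s['width'],s['joint_positions'],s['time'])
cv2.imwrite("pics/s4.png",cams.camera("scene")[150:250,180:300,::-1].repeat(5,0).repeat(5,1))
```

```text
[ 0.55041091 -0.13158307  0.10021034] [ 5.77211177e-01  8.16594884e-01 -2.18205643e-04 -6.55664523e-05] [  7.83459357  -0.49243069 -12.87329117] [-0.06767171 -1.82005967  0.01271049] 0.011549380448892976 [-0.41958647  0.35749899  0.6905237   1.79654436 -0.25524873  1.0787872
  0.70197657] 7.3
```

View pics/s4.png

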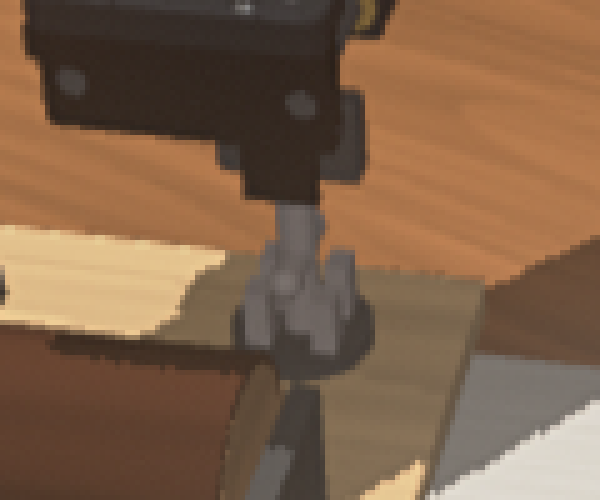

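Lift is about 17.6 mm with a 12 N spring pull, and the image shows the cross pin clear of the collar. I'll raise 1 mm more and turn 90°.

arm_command:
  increments:
    - {"gripper": 0,"dx": 0,"dy": 0.0004,"dz": -0.001,"spin": 0}
    - {"gripper": 0,"dx": 0,"dy": 0,"dz": 0,"spin": 5}
    - {"gripper": 0,"dx": 0,"dy": 0,"dz": 0,"spin": 8}
    - {"gripper": 0,"dx": 0,"dy": 0,"dz": 0,"spin": 8}
    - {"gripper": 0,"dx": 0,"dy": 0,"dz": 0,"spin": 8}
    - {"gripper": 0,"dx": 0,"dy": 0,"dz": 0,"spin": 8}
    - {"gripper": 0,"dx": 0,"dy": 0,"dz": 0,"spin": 8}
    - {"gripper": 0,"dx": 0,"dy": 0,"dz": 0,"spin": 0}

```text
time: 8.35
ee_pos: [0.5505, -0.1315, 0.101]
eef_rot: [0.846, 0.533, -0.001, -0.0]
ft_force: [6.9, -1.3, -12.7]
width: 0.0117
```

Run:
```python
from bench import read_state
s=read_state();print(s['ee_pos'],s['eef_rot'],s['ft_force'],s['torque'],s['width'],s['joint_positions'],s['time'])
```

```text
[ 0.55048158 -0.13152626  0.10104521] [ 8.46346025e-01  5.32633091e-01 -6.28722139e-04 -3.17383207e-05] [  6.87106568  -1.29270837 -12.74274186] [-0.27586449 -1.5145198   0.0460456 ] 0.011706717948689362 [-0.53777436  0.39894381  0.84641882  1.80014001 -0.33268613  1.09337013
 -0.021753  ] 8.35
```

arm_command:
  increments:
    - {"gripper": 0,"dx": 0,"dy": 0,"dz": 0,"spin": 8}
    - {"gripper": 0,"dx": 0,"dy": 0,"dz": 0,"spin": 8}
    - {"gripper": 0,"dx": 0,"dy": 0,"dz": 0,"spin": 8}
    - {"gripper": 0,"dx": 0,"dy": 0,"dz": 0,"spin": 8}
    - {"gripper": 0,"dx": 0,"dy": 0,"dz": 0,"spin": 8}
    - {"gripper": 0,"dx": 0,"dy": 0,"dz": 0,"spin": 5}
    - {"gripper": 0,"dx": 0,"dy": 0,"dz": 0,"spin": 0}
    - {"gripper": 0,"dx": 0,"dy": 0,"dz": 0,"spin": 0}

```text
time: 9.35
ee_pos: [0.5505, -0.1315, 0.1011]
eef_rot: [0.986, 0.169, -0.001, 0.0]
ft_force: [7.1, -1.7, -12.7]
width: 0.0122
```

Run:
```python
from bench import read_state,cams
import cv2
s=read_state();print(s['ee_pos'],s['eef_rot'],s['ft_force'],s['torque'],s['width'],s['joint_positions'],s['time'])
cv2.imwrite("pics/s5.png",cams.camera("scene")[150:250,180:300,::-1].repeat(5,0).repeat(5,1))
```

```text
[ 0.55046613 -0.13146917  0.10113372] [ 9.85587770e-01  1.69164055e-01 -5.18152466e-04  5.12222023e-05] [  7.13378718  -1.66736976 -12.67521392] [-2.31311782e-01 -1.38613822e+00  4.45222842e-04] 0.012169416592864742 [-0.65423069  0.46777602  1.01575677  1.80460868 -0.43954471  1.11822083
 -0.71826402] 9.35
```

View pics/s5.png

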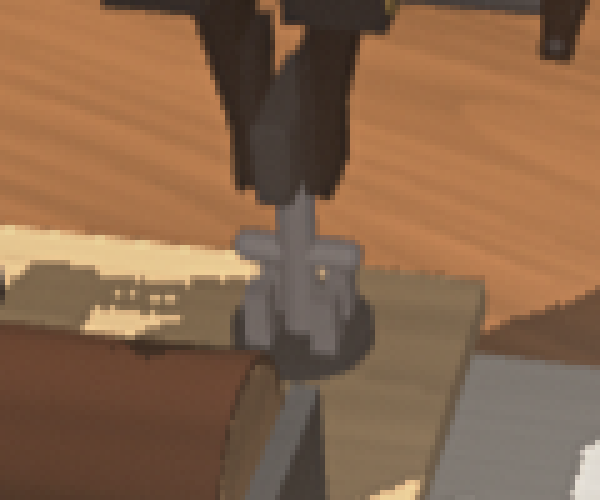

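The cross pin now lies along the bed, above the rest notch. I'll lower it about 7 mm, then open.

arm_command:
  increments:
    - {"gripper": 0,"dx": 0,"dy": 0,"dz": 0.002,"spin": 0}
    - {"gripper": 0,"dx": 0,"dy": 0,"dz": 0.002,"spin": 0}
    - {"gripper": 0,"dx": 0,"dy": 0,"dz": 0.0015,"spin": 0}
    - {"gripper": 0,"dx": 0,"dy": 0,"dz": 0.001,"spin": 0}
    - {"gripper": 0,"dx": 0,"dy": 0,"dz": 0.0005,"spin": 0}
    - {"gripper": 0,"dx": 0,"dy": 0,"dz": 0,"spin": 0}
    - {"gripper": 0,"dx": 0,"dy": 0,"dz": 0,"spin": 0}
    - {"gripper": 0,"dx": 0,"dy": 0,"dz": 0,"spin": 0}

```text
time: 10.4
ee_pos: [0.5507, -0.1316, 0.0949]
eef_rot: [0.986, 0.169, -0.0, -0.0]
ft_force: [2.1, 0.2, -6.0]
width: 0.0116
```

Run:
```python
from bench import read_state,cams
import cv2
s=read_state();print(s['ee_pos'],s['eef_rot'],s['ft_force'],s['torque'],s['width'],s['time'])
cv2.imwrite("pics/s6.png",cams.camera("scene")[150:250,180:300,::-1].repeat(5,0).repeat(5,1))
```

```text
[ 0.5506712  -0.13155545  0.09493638] [ 9.85584981e-01  1.69180904e-01 -2.04346314e-04 -1.60404323e-04] [ 2.13732054  0.20409852 -6.01144366] [ 0.01624179 -0.38901249 -0.0384    ] 0.011646082462669582 10.4
```

View pics/s6.png

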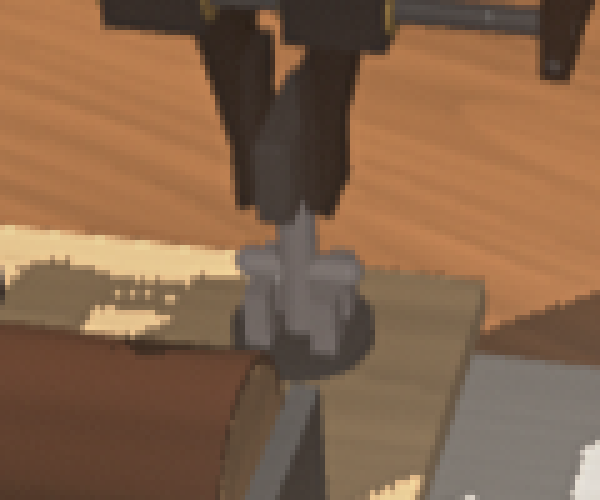

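The force fell to 6 N at 12.3 mm lift, so the pin is sitting in the notch. I'll open and rise.

arm_command:
  increments:
    - {"gripper": 20,"dx": 0,"dy": 0,"dz": 0,"spin": 0}
    - {"gripper": 40,"dx": 0,"dy": 0,"dz": 0,"spin": 0}
    - {"gripper": 60,"dx": 0,"dy": 0,"dz": 0,"spin": 0}
    - {"gripper": 60,"dx": 0,"dy": 0,"dz": 0,"spin": 0}
    - {"gripper": 60,"dx": 0,"dy": 0,"dz": 0,"spin": 0}
    - {"gripper": 60,"dx": 0,"dy": 0,"dz": -0.02,"spin": 0}
    - {"gripper": 60,"dx": 0,"dy": 0,"dz": -0.04,"spin": 0}
    - {"gripper": 60,"dx": 0,"dy": 0,"dz": -0.05,"spin": 0}

```text
time: 11.45
ee_pos: [0.5505, -0.1318, 0.207]
eef_rot: [0.986, 0.169, -0.0, 0.0]
ft_force: [0.4, 0.6, -0.1]
width: 0.0521
```

Run:
```python
from bench import read_state,cams
import cv2
s=read_state();print(s['ee_pos'],s['eef_rot'],s['ft_force'],s['width'],s['joint_positions'],s['time'])
cv2.imwrite("pics/s7.png",cams.camera("scene")[140:250,140:280,::-1].repeat(5,0).repeat(5,1))
cv2.imwrite("pics/d7.png",cams.camera("side")[90:210,245:345,::-1].repeat(5,0).repeat(5,1))
```

```text
[ 0.55048272 -0.13177167  0.2070478 ] [ 9.85627938e-01  1.68930376e-01 -3.09286201e-04  9.58845826e-06] [ 0.42533677  0.59878482 -0.10096686] 0.05211266340622986 [-0.73955791  0.35206192  1.11051433  1.68641108 -0.32533783  1.30782263
 -0.79838328] 11.45
```

View pics/s7.png

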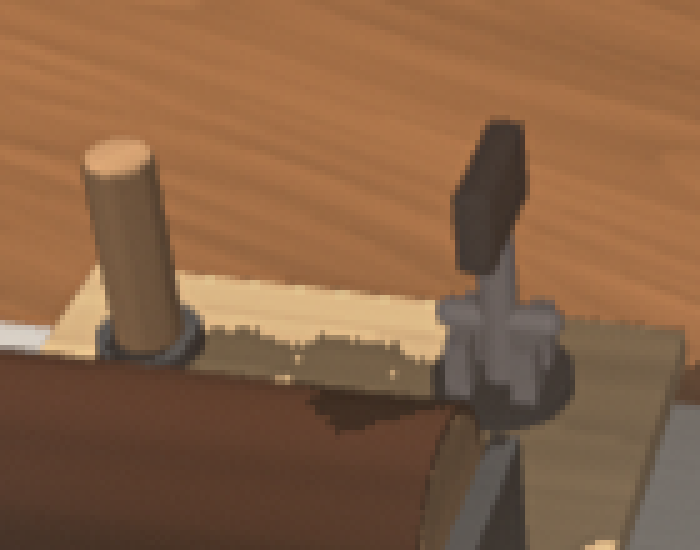

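View pics/d7.png

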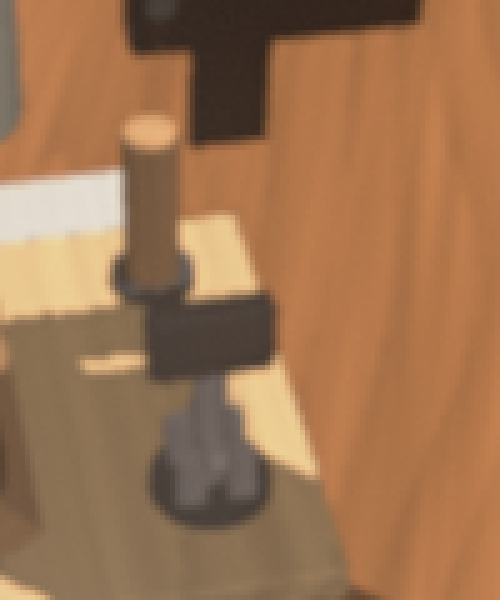

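The pin is parked: in both views the handle is square to the bed with the cross pin sitting in the notch. Next I'll move over the post, with the jaws along the bed, to grip it.

arm_command:
  increments:
    - {"gripper": 60,"dx": 0,"dy": 0,"dz": 0,"spin": 0}
    - {"gripper": 100,"dx": 0,"dy": 0.03,"dz": 0,"spin": 0}
    - {"gripper": 100,"dx": 0,"dy": 0.03,"dz": 0,"spin": 0}
    - {"gripper": 100,"dx": 0,"dy": 0.03,"dz": 0,"spin": 0}
    - {"gripper": 100,"dx": 0,"dy": 0.025,"dz": 0,"spin": 0}
    - {"gripper": 100,"dx": 0,"dy": 0,"dz": 0.03,"spin": 0}
    - {"gripper": 100,"dx": 0,"dy": 0,"dz": 0.03,"spin": 0}
    - {"gripper": 100,"dx": 0,"dy": 0,"dz": 0,"spin": 0}

```text
time: 12.55
ee_pos: [0.5876, -0.2392, 0.1423]
eef_rot: [0.986, 0.169, -0.002, -0.001]
ft_force: [0.5, -0.3, -0.1]
width: 0.087
```

Run:
```python
from bench import read_state,cams
import cv2
s=read_state();print(s['ee_pos'],s['eef_rot'],s['ft_force'],s['width'],s['joint_positions'],s['time'])
cv2.imwrite("pics/s8.png",cams.camera("scene")[120:250,100:280,::-1].repeat(4,0).repeat(4,1))
```

```text
[ 0.58760787 -0.2392077   0.14232405] [ 0.98560709  0.16903117 -0.00241149 -0.00114616] [ 0.45277639 -0.29512165 -0.08625183] 0.08698865661847321 [-0.3848729   0.58358201  0.9857594   1.57091403 -0.50101825  1.26640646
 -0.55074953] 12.55
```

View pics/s8.png

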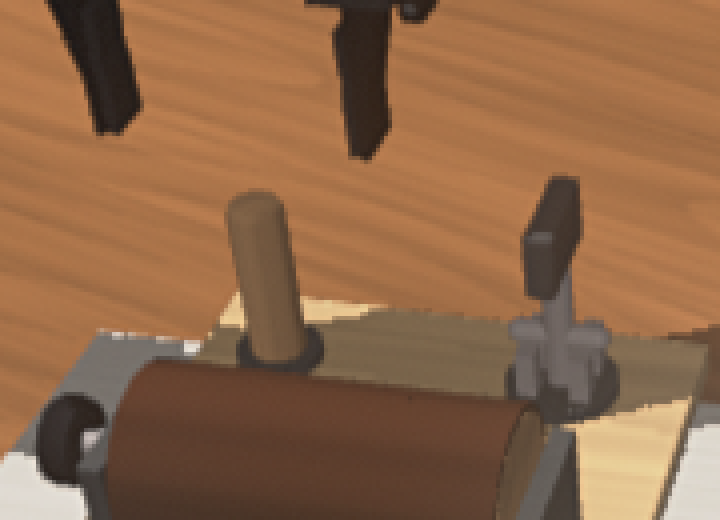

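The fingers straddle the post, with the handle well clear. I'll descend and close.

arm_command:
  increments:
    - {"gripper": 100,"dx": 0.001,"dy": 0,"dz": 0.02,"spin": 0}
    - {"gripper": 100,"dx": 0,"dy": 0,"dz": 0.025,"spin": 0}
    - {"gripper": 100,"dx": 0,"dy": 0,"dz": 0.02,"spin": 0}
    - {"gripper": 100,"dx": 0,"dy": 0,"dz": 0,"spin": 0}
    - {"gripper": 70,"dx": 0,"dy": 0,"dz": 0,"spin": 0}
    - {"gripper": 45,"dx": 0,"dy": 0,"dz": 0,"spin": 0}
    - {"gripper": 30,"dx": 0,"dy": 0,"dz": 0,"spin": 0}
    - {"gripper": 30,"dx": 0,"dy": 0,"dz": 0,"spin": 0}
  grip_force: 20

```text
time: 13.6
ee_pos: [0.5904, -0.2397, 0.0803]
eef_rot: [0.986, 0.169, 0.0, 0.0]
ft_force: [0.6, 0.2, 0.6]
width: 0.0547
```

arm_command:
  increments:
    - {"gripper": 20,"dx": 0,"dy": 0,"dz": 0,"spin": 0}
    - {"gripper": 10,"dx": 0,"dy": 0,"dz": 0,"spin": 0}
    - {"gripper": 10,"dx": 0,"dy": 0,"dz": 0,"spin": 0}
    - {"gripper": 10,"dx": 0,"dy": 0,"dz": 0,"spin": 0}
    - {"gripper": 10,"dx": 0,"dy": 0,"dz": 0,"spin": 0}
    - {"gripper": 10,"dx": 0,"dy": 0,"dz": 0,"spin": 0}
    - {"gripper": 10,"dx": 0,"dy": 0,"dz": 0,"spin": 0}
    - {"gripper": 10,"dx": 0,"dy": 0,"dz": 0,"spin": 0}
  grip_force: 20

```text
time: 14.6
ee_pos: [0.5902, -0.2396, 0.08]
eef_rot: [0.986, 0.169, -0.0, -0.0]
ft_force: [-0.2, 0.3, 0.1]
width: 0.0212
```

Gripped, with the opening at 21.2 mm on a 22 mm post. I'll slide 115 mm and then creep to the stop.

arm_command:
  increments:
    - {"gripper": 10,"dx": 0,"dy": -0.005,"dz": 0,"spin": 0}
    - {"gripper": 10,"dx": 0,"dy": -0.015,"dz": 0,"spin": 0}
    - {"gripper": 10,"dx": 0,"dy": -0.02,"dz": 0,"spin": 0}
    - {"gripper": 10,"dx": 0,"dy": -0.02,"dz": 0,"spin": 0}
    - {"gripper": 10,"dx": 0,"dy": -0.02,"dz": 0,"spin": 0}
    - {"gripper": 10,"dx": 0,"dy": -0.02,"dz": 0,"spin": 0}
    - {"gripper": 10,"dx": 0,"dy": -0.015,"dz": 0,"spin": 0}
    - {"gripper": 10,"dx": 0,"dy": 0,"dz": 0,"spin": 0}

```text
time: 15.6
ee_pos: [0.5518, -0.1291, 0.0799]
eef_rot: [0.985, 0.17, -0.0, -0.001]
ft_force: [-0.3, 4.9, -0.5]
width: 0.0212
```

Run:
```python
from bench import read_state,cams
import cv2,numpy as np
s=read_state();print(s['ee_pos'],s['eef_rot'],s['ft_force'],s['width'],s['joint_positions'],s['time'],np.linalg.norm(s['ee_pos'][:2]-[.5902,-.2396]))
cv2.imwrite("pics/s9.png",cams.camera("scene")[120:320,80:420,::-1].repeat(2,0).repeat(2,1))
```

```text
[ 0.55176095 -0.1291465   0.0799398 ] [ 9.85394900e-01  1.70281163e-01 -5.03742235e-05 -1.10194156e-03] [-0.25101886  4.90543493 -0.52216528] 0.021176978278347157 [-0.64559956  0.50461541  1.00709646  1.82054037 -0.48214187  1.08679509
 -0.68942639] 15.6 0.11695099876177391
```

View pics/s9.png

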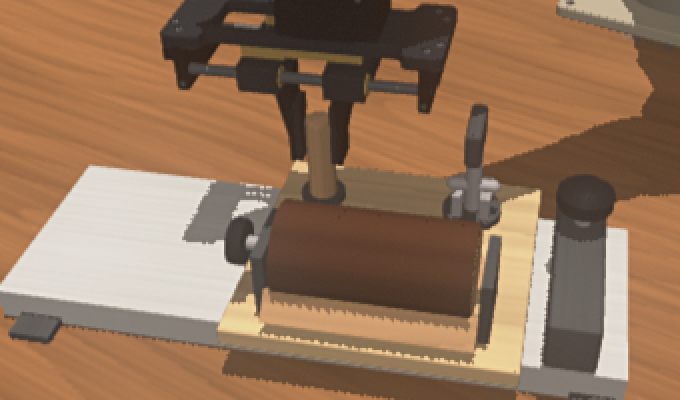

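arm_command:
  increments:
    - {"gripper": 10,"dx": 0,"dy": -0.003,"dz": 0,"spin": 0}
    - {"gripper": 10,"dx": 0,"dy": -0.003,"dz": 0,"spin": 0}
    - {"gripper": 10,"dx": 0,"dy": -0.003,"dz": 0,"spin": 0}
    - {"gripper": 10,"dx": 0,"dy": -0.002,"dz": 0,"spin": 0}
    - {"gripper": 10,"dx": 0,"dy": -0.002,"dz": 0,"spin": 0}
    - {"gripper": 10,"dx": 0,"dy": -0.001,"dz": 0,"spin": 0}
    - {"gripper": 10,"dx": 0,"dy": 0,"dz": 0,"spin": 0}
    - {"gripper": 10,"dx": 0,"dy": 0,"dz": 0,"spin": 0}

```text
time: 16.65
ee_pos: [0.5482, -0.119, 0.08]
eef_rot: [0.986, 0.169, 0.001, 0.001]
ft_force: [7.4, -0.7, -7.7]
width: 0.0213
```

Run:
```python
from bench import read_state,cams
import cv2,numpy as np
s=read_state();print(s['ee_pos'],s['ft_force'],s['width'],s['time'],np.linalg.norm(s['ee_pos'][:2]-[.5902,-.2396]))
cv2.imwrite("pics/s10.png",cams.camera("scene")[120:320,80:420,::-1].repeat(2,0).repeat(2,1))
```

```text
[ 0.54824716 -0.11903194  0.08003415] [ 7.44990543 -0.73677107 -7.69529398] 0.02132074412862384 16.65 0.1276585188952188
```

View pics/s10.png

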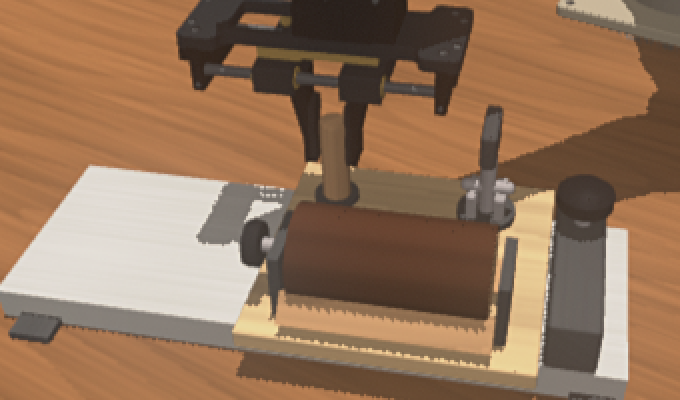

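arm_command:
  increments:
    - {"gripper": 10,"dx": 0.0005,"dy": -0.001,"dz": 0,"spin": 0}
    - {"gripper": 10,"dx": 0,"dy": -0.001,"dz": 0,"spin": 0}
    - {"gripper": 10,"dx": 0,"dy": -0.0005,"dz": 0,"spin": 0}
    - {"gripper": 10,"dx": 0,"dy": -0.0005,"dz": 0,"spin": 0}
    - {"gripper": 10,"dx": 0,"dy": 0,"dz": 0,"spin": 0}
    - {"gripper": 10,"dx": 0,"dy": 0,"dz": 0,"spin": 0}
    - {"gripper": 10,"dx": 0,"dy": 0,"dz": 0,"spin": 0}
    - {"gripper": 10,"dx": 0,"dy": 0,"dz": 0,"spin": 0}

```text
time: 17.7
ee_pos: [0.5475, -0.1168, 0.08]
eef_rot: [0.986, 0.169, 0.001, 0.001]
ft_force: [7.6, -3.7, -8.3]
width: 0.0213
```

Run:
```python
from bench import read_state,cams
import cv2,numpy as np
s=read_state();print(s['ee_pos'],s['ft_force'],s['width'],s['time'],np.linalg.norm(s['ee_pos'][:2]-[.5902,-.2396]))
cv2.imwrite("pics/s11.png",cams.camera("scene")[180:310,280:420,::-1].repeat(4,0).repeat(4,1))
```

```text
[ 0.54749281 -0.11681468  0.08003739] [ 7.55995719 -3.74405516 -8.32309512] 0.021323945386779477 17.7 0.13000053271613363
```

View pics/s11.png

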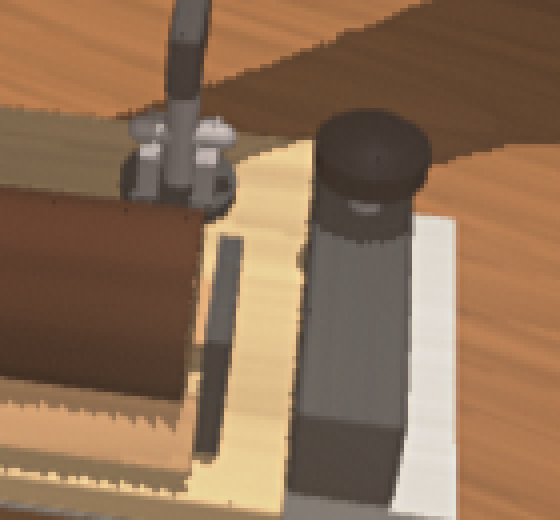

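Travel is 130 mm and the deck touches the stop. Next I'll back off the press a little, open and rise.

arm_command:
  increments:
    - {"gripper": 30,"dx": 0,"dy": 0,"dz": 0,"spin": 0}
    - {"gripper": 40,"dx": 0,"dy": 0,"dz": 0,"spin": 0}
    - {"gripper": 60,"dx": 0,"dy": 0,"dz": 0,"spin": 0}
    - {"gripper": 60,"dx": 0,"dy": 0,"dz": 0,"spin": 0}
    - {"gripper": 60,"dx": 0,"dy": 0,"dz": -0.01,"spin": 0}
    - {"gripper": 60,"dx": 0,"dy": 0,"dz": -0.03,"spin": 0}
    - {"gripper": 60,"dx": 0,"dy": 0,"dz": -0.05,"spin": 0}
    - {"gripper": 60,"dx": 0,"dy": 0,"dz": -0.04,"spin": 0}

```text
time: 18.75
ee_pos: [0.5468, -0.1154, 0.2125]
eef_rot: [0.986, 0.169, 0.001, 0.0]
ft_force: [0.4, -0.3, -0.6]
width: 0.052
```

arm_command:
  increments:
    - {"gripper": 60,"dx": 0,"dy": 0,"dz": -0.01,"spin": 0}
    - {"gripper": 60,"dx": 0,"dy": 0,"dz": 0,"spin": 0}
    - {"gripper": 60,"dx": 0,"dy": 0,"dz": 0,"spin": 0}
    - {"gripper": 60,"dx": 0,"dy": 0,"dz": 0,"spin": 0}
    - {"gripper": 60,"dx": 0,"dy": 0,"dz": 0,"spin": 0}
    - {"gripper": 60,"dx": 0,"dy": 0,"dz": 0,"spin": 0}
    - {"gripper": 60,"dx": 0,"dy": 0,"dz": 0,"spin": 0}
    - {"gripper": 60,"dx": 0,"dy": 0,"dz": 0,"spin": 0}

```text
time: 19.75
ee_pos: [0.5467, -0.115, 0.22]
eef_rot: [0.986, 0.169, 0.0, -0.0]
ft_force: [0.3, -0.2, -0.3]
width: 0.0523
```

Run:
```python
from bench import read_state,cams
import cv2,numpy as np
s=read_state();print(s['ee_pos'],s['ft_force'],s['width'],s['time'])
a=cams.camera("scene")[...,::-1];b=cams.camera("side")[...,::-1]
cv2.imwrite("pics/s12.png",a[150:300,200:400].repeat(4,0).repeat(4,1))
cv2.imwrite("pics/d12.png",b[120:310,200:350].repeat(3,0).repeat(3,1))
```

```text
[ 0.54668998 -0.11504295  0.22002387] [ 0.28257829 -0.20447716 -0.34204533] 0.0523488348392229 19.75
```

View pics/s12.png

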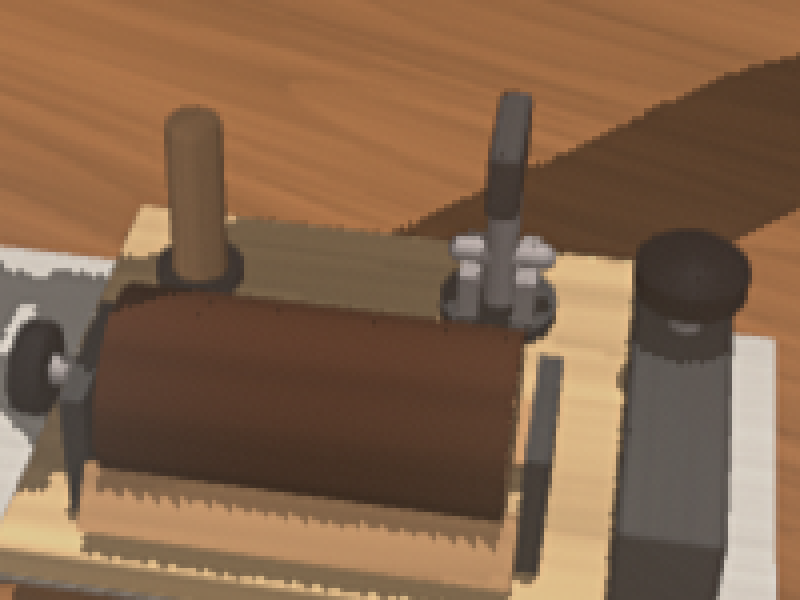

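View pics/d12.png

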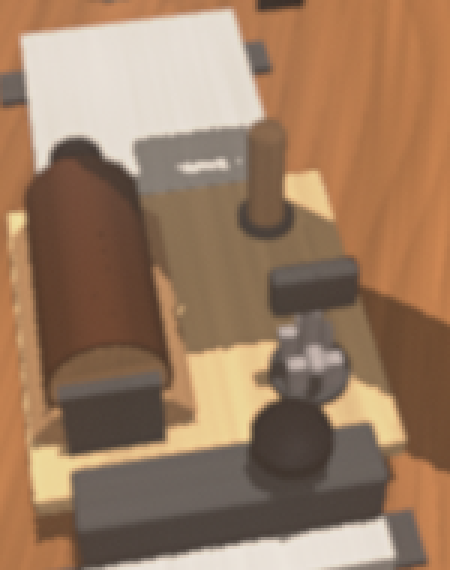

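Both views show the carriage against the stop, the pin parked in its notch and the gripper clear.

```bash
python3 -c "
from bench import job
print(job.close_job())"
```

```text
the job is handed in; nothing more can be done
None
```

The pin is parked out in its rest notch and the carriage is against the dark end stop. I handed the job in at about 20 s of the 54 s allowed; the hand-in gives no verdict.

- **Pin:** I gripped the T handle, lifted it about 18.5 mm, turned it a quarter turn and lowered it. The pull fell from about 12.7 N to 6 N at about 12.3 mm lift, and after I let go, the scene and side views showed the cross pin sitting in the notch.
- **Carriage:** I gripped the push post and slid it 130.0 mm by the measured tool position, until the deck met the stop. I then opened the gripper and rose to a TCP height of 0.22 m, where the force reading was near zero.
- **Last checks:** Both views show the carriage at the stop, the handle still square to the bed with the cross pin in the notch, and the gripper off everything.
- **Small disagreements:**
  - The three views put the handle and post within about 2–3 mm of each other.
  - Side forces of up to 8 N showed while gripping the handle and again at the end of the slide. My 0.4–0.5 mm shifts did little to reduce them.
  - The first two move calls were refused because some row keys were missing. The arm did not move.

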